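One chocolate ball into the mug

TASK

Make up a mug for hot chocolate at the dispenser. Push the plain cream mug along the worktop with the fingers, without picking it up, until it stands upright against the curved wire guide under the mouth of the chute; then press the wooden paddle all the way down once so that the gate lifts, and let go so that it shuts again: exactly one chocolate ball must end up in the mug, which stays standing there. Do not touch the chocolate balls with the fingers, and leave everything else where it stands.

Things in the scene. Friction and masses are not known exactly. Their poses are not given: they have to be found in the camera images.
- dispenser: dispenser for chocolate balls, fixed firmly. Origin on the worktop at the cup place; its x axis points level from there to the foot board, the uprights and the paddle, z up. Foot board 116x92 mm, top 16 mm high, at x = 58 to 174 mm; two white uprights, 45 mm over all, at x = 123 to 157 mm. Above them the chute, 58 mm wide with the rocker, falls at 18 deg to the cup place; rear end plate at x = 175 mm, 209 mm high
- cup_place (a point): point on the worktop where the mug's axis stands when the mug rests against the cup guide, under the chute. Axes as the dispenser's: the mug is pushed home along +x. The guide is an arc of 8 mm steel wire 30 mm above the worktop, open to -x; it fits the mug's wall up to 54 deg either side of +x and its flared ends lie 52 mm to either side, so it centres a mug that comes in a little off
- chute_mouth (a point): end of the chute, between its two rails, 134 mm above the worktop and 30 mm from the cup place along the dispenser's +x (underside of the rails at 131 mm). The steel gate and its bridge stand just above it, 58 mm wide, up to 185 mm high, 212 mm when lifted
- paddle_top (a point): middle of the upper face of the wooden paddle (46 mm along the dispenser's x, 62 mm across, 10 mm thick) at the rear end of the rocker; at rest about 209 mm above the worktop and 210 mm from the cup place along the dispenser's +x. The face leans 8 deg at rest, 7 deg the other way when pressed. Nothing stands above it; the chute's end plate, as high as the face, stands 32 mm nearer to the cup place
- paddle_tail (a point): middle of the paddle's far end, 23 mm beyond paddle_top. The paddle is pressed straight down about 23 mm to its stop: the spring takes about 2 N at first and 4 N at the stop, and brings the paddle back up when it is let go
- rocker (a joint): angle of the rocker, rad: 0 at rest (paddle up, gate shut), 0.27 at the stop (paddle fully down, gate fully lifted). The gate clears the first ball at about 0.21; meanwhile a divider pin holds the second ball, which rolls down behind the shut gate when the paddle is let go: each full press lets out one ball, within about half a second
- mug_white: the plain cream mug (no stripes), 107 mm tall, empty, 0.22 to 0.37 kg, loose. Origin: on its underside, under the middle of body and handle together; the handle points to its -y, out to 62 mm from the origin and 80 mm from the mug's axis
- mug_axis (a point): middle of the underside of the cream mug's round body. The wall flares: outer radius 32 mm at the foot, 35 mm at 30 mm height, 37 mm at 50 mm, 43 mm at the rim (inside 39 mm). Pushed near the rim it rocks on its foot; pushed low it slides flat, at 1 to 3 N. It starts 60 to 120 mm from the cup place on the open side, up to 35 mm off line, handle to the robot's side
- ball_1: chocolate ball, 34 mm across, 22 g, the lowest in the chute, behind the gate. Origin: its centre
- ball_2: chocolate ball no. 2 in the chute counted from the gate, 34 mm across. Origin: its centre
- ball_3: chocolate ball no. 3 in the chute counted from the gate, 34 mm across. Origin: its centre
- ball_4: chocolate ball no. 4 in the chute counted from the gate, 34 mm across. Origin: its centre
- mug_tea: cream mug with yellow stripes and some tea in it, 86 mm across, 101 mm tall, left of the sink. A bystander; origin: centre of its underside
- tea_glass: clear glass turned upside down, 81 mm across, 103 mm tall, on the left. A bystander; origin: centre of its underside
- honey_jar: honey jar with a black lid, 63 mm across, 94 mm tall, beside the dispenser on the side away from the robot. A bystander; origin: centre of its underside
- kitchen_timer: red and white wind-up kitchen timer, 65 mm across, 63 mm tall. A bystander; origin: centre of its underside
- spoon: steel spoon lying flat, 191 mm long, beside the dispenser on the side away from the robot. A bystander; origin: centre of its underside

How it is judged:
By the outcome, as a careful person would: the job done as asked, in the order asked, and still so for the second after the job is handed in, with the robot touching nothing.
It also fails if it takes over 58 s, if anything falls off the work surface, if the arm or the gripper's body presses on something with over 40 N, if the wrist force passes 120 N, or if a joint passes its speed limit or range.

ROBOT

A 6-joint arm with a two-finger parallel gripper is mounted at the origin on a cart in front of the work surface, level with it; the furniture and walls round the work are solid. World frame = base frame: x ahead of the robot, y to its left, z up, the work surface at z = 0. Lengths are in m, angles in rad, forces in N, time in s.
With the tool pointing down it reaches from about 0.425 to 0.95 m from the base axis. Payload 3.5 kg.
Tool frame: the origin (TCP) lies at the very end of the fingers, on their centre line; the grasp point (between the pads) lies 19 mm behind it; z points along the fingers, y is the line along which they close (so a half turn about z gives the same grasp; the last joint's range is limited). The gripper opens to 85 mm and grips with 20 to 120 N. Pads are 22 mm wide; open, the fingers measure 114 mm over their backs; the gripper's body (76 mm by 85 mm) begins 54 mm behind the grasp point. The pads swing forward as they close: fully open they stand 13 mm farther back than shut.
Start: joints at [-1.262, 0.286, 1.577, -0, 1.279, -0.15], TCP at [0.299, -0.605, 0.231] pointing down, gripper open.
Joint ranges: [-2.77, 2.77], [-0.9, 2.22], [0.21, 2.48], [-1.53, 4.67], [0.24, 2.81], [-2.84, 2.84]. Speed limits (rad/s): [2.79, 2.79, 3.14, 3.14, 3.14, 3.14].

INTERFACE

Orientations are given as a unit quaternion [x, y, z, w].
In Python, from plant import ctrl gives the robot as it stands.
- The arm moves only by the tool carry_out, never from a script. Its argument "deltas" is one flat list of numbers, 6 for each row, row after row: the shift along the tool's x, y, z in m, then the turn, a rotation vector about the tool's x, y, z in rad. A call has 1 to 5 rows; each row is the pose to reach, as a shift and turn from the pose commanded when the call began, along the tool's axes at that moment; what a row does not reach only later rows make up. A row lasts 1/8 s, in which the tool goes at most 62.5 mm and 10.7 degrees, less where a joint would pass 70% of its speed; a pose out of reach is approached as far as the arm can. A call with a gripper value outside its range is refused whole. "grip" is the opening in per cent of the stroke, from 0 (shut) to 100 (fully open), set as the call begins (left out, the last holds). The fingers move at their own pace and stop on an object; "grip_force" is the grip in N (left out, the last holds). Time passes only in rows, so rows that repeat a pose let the fingers close. It gives the time, the measured TCP pose, the force, the opening and the grip force at its end, in the units of the state.
- ctrl.get_state(): the state, without advancing time (a new reading comes with each control period).
- ctrl.read_camera(name): name is "scene" or "top"; returns (picture, depth): 420x560x3 uint8, red, green, blue; 420x560 float32, m along the optical axis (not along the pixel's ray), 0 where there is no reading.
- ctrl.camera_model(name): a dict with "intrinsics" (3x3 intrinsics, pixels), "extrinsics" (4x4, takes a point from world to camera coordinates). Camera axes: x right, y down, z forward; pixel columns grow to the right and rows downward; lengths in m; the calibration is good to about 2 mm. A picture is of the moment at which its call begins. camera_model takes no time and is no camera call.
- ctrl.sign_off(): hands the job in; it is judged then, once.
Trained networks look in the newest picture that a camera, given by its name, has taken for a name from the list of things; names that differ only in an ending like _2 or _b are one class to them, and where a whole thing is asked for, a point or a joint stands for the part that bears it (a point fixed in the world has none). Each returns a list of dicts, best first, with "score" (0 to 1); they miss things now and then, are a little off and sometimes report something else, mostly with a low value. They report only what shows in the picture. A call takes as long as a camera call.
- ctrl.find_in(camera, query): "uv" ([column, row] in pixels, amid what is visible of it).
The state is a dict: "time": time; "qpos": joint angles; "dq": joint speeds; "joint_efforts": joint torques, N m; "eef_pos": TCP position; "tcp_rot": TCP orientation; "contact_force": force on the tool from outside, world axes, zero at the start; "wrist_torque": the same for the moment, N m; "opening": opening from 0.0 (shut) to 1.0 (fully open); "finger_force": force on a finger pad.
Only numpy, scipy, OpenCV 4.12 (cv2) and the standard library are available. Lean on these libraries where they do the work, as an engineer would, in place of code of your own. Each camera call takes 0.05 s, during which the arm holds its last target. There are 200 camera calls.

## Working session

There is one attempt and no reset: what is moved stays moved. The work goes in short steps, Python scripts to look and compute and a tool call to move; the robot and the scene stay as the last step left them, time stands still between calls to the robot, and variables do not carry over. Pictures are saved under pics/ and viewed, at most 10 in all, crops included, and the job is handed in when it is done.

Besides the shell and the picture viewer there is one more tool, called in YAML: its name, and indented under it one key for each argument. carry_out: Moves the arm, as the interface text tells. Its arguments: {"type":"object","properties":{"deltas":{"type":"array"},"grip":{"type":"number"},"grip_force":{"type":"number"}},"required":["deltas"]}

```bash
mkdir -p pics; cat > h.py <<'E'
from plant import ctrl
import numpy as np, cv2
from scipy.spatial.transform import Rotation as R
def look(n):
    im,d=ctrl.read_camera(n); m=ctrl.camera_model(n); return im,d,np.array(m["intrinsics"]),np.array(m["extrinsics"])
def cloud(d,K,E):
    v,u=np.indices(d.shape); p=np.stack([(u-K[0,2])/K[0,0]*d,(v-K[1,2])/K[1,1]*d,d],-1)
    return (p-E[:3,3])@E[:3,:3]
def proj(P,K,E):
    c=E[:3,:3]@np.array(P)+E[:3,3]; q=K@c; return q[:2]/q[2]
E
python3 - <<'E'
from h import *
for n in("scene","top"):
    im,d,K,E=look(n); W=cloud(d,K,E)
    cv2.imwrite(f"pics/{n}0.png",im[:,:,::-1]); np.savez(f"{n}0.npz",im=im,d=d,W=W)
    print(n,"cam",(-E[:3,:3].T@E[:3,3]).round(3))
    for q in["dispenser","mug_white","paddle_top","paddle_tail","chute_mouth","cup_place","mug_axis","ball_1","honey_jar","kitchen_timer","mug_tea","tea_glass","spoon"]:
        r=ctrl.find_in(n,q)[:2]
        for x in r:
            u,v=np.array(x["uv"]).round().astype(int); print(q,round(x["score"],2),u,v,W[v,u].round(3))
s=ctrl.get_state();print(s["time"],s["eef_pos"],s["tcp_rot"])
E
```

```text
scene cam [ 0.671 -1.099  1.25 ]
dispenser 0.92 221 269 [ 0.468 -0.203  0.156]
mug_white 0.62 219 321 [ 0.465 -0.271  0.019]
paddle_top 0.68 219 214 [ 0.44  -0.042  0.198]
paddle_top 0.18 289 147 [0.609 0.406 0.105]
paddle_tail 0.91 222 213 [ 0.448 -0.042  0.203]
paddle_tail 0.55 257 151 [0.495 0.417 0.07 ]
chute_mouth 0.72 223 268 [ 0.474 -0.205  0.164]
cup_place 0.98 221 264 [ 0.471 -0.211  0.187]
mug_axis 0.76 219 321 [ 0.465 -0.271  0.019]
ball_1 0.68 219 242 [ 0.454 -0.134  0.185]
ball_1 0.52 219 257 [ 0.461 -0.181  0.178]
honey_jar 0.9 270 278 [ 0.594 -0.165  0.087]
kitchen_timer 0.84 316 327 [ 0.726 -0.289  0.052]
mug_tea 0.7 288 149 [0.605 0.411 0.092]
tea_glass 0.6 254 151 [0.485 0.412 0.073]
spoon 0.74 275 325 [ 0.617 -0.265  0.012]
spoon 0.38 286 148 [0.598 0.413 0.094]
top cam [0.361 0.047 1.681]
dispenser 0.72 324 255 [ 0.436 -0.072  0.206]
dispenser 0.49 388 245 [ 0.485 -0.319  0.011]
mug_white 0.79 388 246 [ 0.481 -0.32   0.006]
paddle_top 0.76 311 254 [ 0.439 -0.03   0.208]
paddle_top 0.71 390 244 [ 0.488 -0.326  0.016]
paddle_tail 0.88 312 252 [ 0.446 -0.034  0.2  ]
chute_mouth 0.91 324 259 [ 0.428 -0.081  0.096]
cup_place 0.84 326 253 [ 0.443 -0.079  0.201]
mug_axis 0.94 389 244 [ 0.488 -0.323  0.012]
mug_axis 0.7 377 173 [ 0.739 -0.274  0.064]
ball_1 0.53 346 251 [ 0.451 -0.146  0.178]
ball_1 0.38 330 250 [ 0.452 -0.091  0.207]
honey_jar 0.75 338 211 [ 0.595 -0.13   0.093]
kitchen_timer 0.77 380 177 [ 0.727 -0.287  0.051]
mug_tea 0.96 170 208 [0.609 0.47  0.034]
mug_tea 0.3 310 252 [ 0.445 -0.027  0.214]
tea_glass 0.83 179 237 [0.498 0.417 0.106]
tea_glass 0.67 313 252 [ 0.446 -0.037  0.203]
spoon 0.62 372 208 [ 0.62  -0.263  0.011]
spoon 0.21 388 241 [ 0.499 -0.318  0.016]
1.4 [ 0.2989712  -0.6051483   0.23131816] [ 9.73800347e-01  2.27404669e-01 -1.15445704e-06 -1.11121705e-05]
```

```bash
python3 - <<'E'
import cv2
for n,(u0,u1,v0,v1) in dict(scene=(150,350,190,390),top=(280,430,150,320)).items():
    i=cv2.imread(f"pics/{n}0.png")[v0:v1,u0:u1]; cv2.imwrite(f"pics/{n}0c.png",cv2.resize(i,None,fx=3,fy=3,interpolation=cv2.INTER_CUBIC))
E
```

```text
(no output)
```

View pics/scene0c.png

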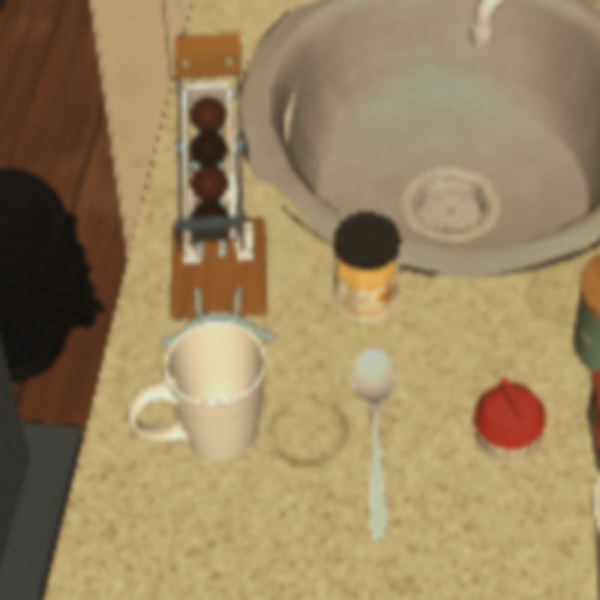

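View pics/top0c.png

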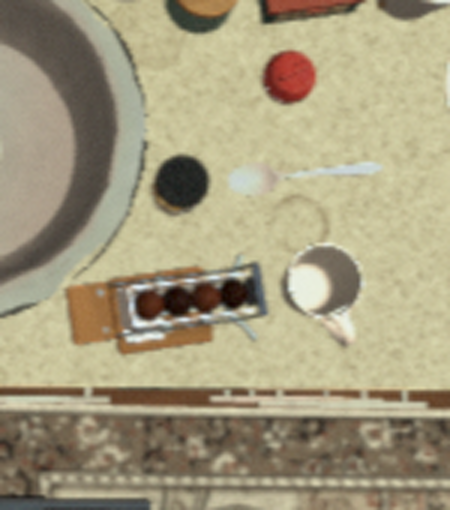

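The scene view shows the mug at (220,320) with its handle towards the robot, in front of the guide. The dispenser runs along about +y, with the paddle at (219,208). Next I'll measure it all from the depth.

```bash
cat > meas.py <<'E'
from h import *
def circ(P):
    A=np.c_[2*P,np.ones(len(P))]; s=np.linalg.lstsq(A,(P**2).sum(1),rcond=None)[0]; return s[:2],np.sqrt(s[2]+s[:2]@s[:2])
def rim(W,c0,r0=.07):
    P=W.reshape(-1,3); k=(np.hypot(*(P[:,:2]-c0).T)<r0)&(P[:,2]>.099)&(P[:,2]<.118); P=P[k][:,:2]
    c,r=circ(P)
    for _ in range(8):
        e=abs(np.hypot(*(P-c).T)-.041); m=e<max(.006,np.median(e)*1.5); c,r=circ(P[m])
    return c,r,m.sum()
E
python3 - <<'E'
from meas import *
for n in("scene","top"):
    z=np.load(n+"0.npz");W=z["W"];P=W.reshape(-1,3);im=z["im"].reshape(-1,3).astype(int)
    box=(P[:,0]>.36)&(P[:,0]<.56)
    print(n,"rim",rim(W,[.475,-.30]))
    brown=(im[:,0]-im[:,2]>45)&(im[:,0]>90)
    k=box&(P[:,2]>.192)&(P[:,2]<.225)&(P[:,1]>-.09)&(P[:,1]<.06)&brown
    c,(w,h),a=cv2.minAreaRect((P[k][:,:2]*1000).astype(np.float32));print("paddle",k.sum(),c,w,h,a,P[k].mean(0).round(4))
    k=box&(abs(P[:,2]-.016)<.006)&(P[:,1]>-.26)&(P[:,1]<.0)&brown
    c,(w,h),a=cv2.minAreaRect((P[k][:,:2]*1000).astype(np.float32));print("foot",k.sum(),c,w,h,a,P[k].mean(0).round(4))
    # balls (dark red/brown)
    k=box&(P[:,2]>.14)&(P[:,2]<.24)&(P[:,1]>-.22)&(P[:,1]<-.05)
    Q=P[k]; print("chute line",np.polyfit(Q[:,1],Q[:,0],1), Q[:,:2].mean(0).round(4), "slope",np.polyfit(Q[:,1],Q[:,2],1).round(3))
E
```

```text
scene rim (array([ 0.48070059, -0.29774169]), np.float64(0.041532675474112), np.int64(212))
paddle 331 (438.5392150878906, -42.921566009521484) 59.121498107910156 87.78960418701172 8.13359260559082 [ 0.437  -0.0298  0.2083]
foot 677 (475.45989990234375, -91.8612289428711) 147.4502410888672 164.37615966796875 9.930065155029297 [ 0.456  -0.1324  0.0166]
chute line [-0.14428316  0.4334626 ] [ 0.4532 -0.1371] slope [0.183 0.206]
top rim (array([ 0.48401241, -0.29617597]), np.float64(0.04124486311371518), np.int64(88))
paddle 270 (439.4891052246094, -24.824920654296875) 61.72435760498047 45.54810333251953 8.40217113494873 [ 0.4391 -0.0244  0.2085]
foot 220 (438.7378234863281, -155.15745544433594) 136.74957275390625 183.89752197265625 8.780512809753418 [ 0.4428 -0.1167  0.0152]
chute line [-0.14299413  0.43730159] [ 0.4565 -0.1346] slope [0.191 0.206]
```

```bash
cat >> h.py <<'E'
d=np.array([-.143,.990,0])/np.hypot(.143,.99); up=np.array([0,0,1.]); p=np.array([d[1],-d[0],0])
paddle=np.array([.439,-.025,.209]); cup=paddle*[1,1,0]-.21*d
def rot(t):
    t=np.radians(t); z=d*np.sin(t)-up*np.cos(t); return R.from_matrix(np.c_[np.cross(p,z),p,z])
def go(pos,Rt=None):
    s=ctrl.get_state(); Rc=R.from_quat(s["tcp_rot"]); Rt=Rt or Rc
    print("t",round(s["time"],2),"pos",np.round(s["eef_pos"],4),"F",np.round(s["contact_force"],2),"open",round(s["opening"],3),"q",np.round(s["qpos"],2))
    print("delta",Rc.inv().apply(np.array(pos)-s["eef_pos"]).round(4).tolist(),(Rc.inv()*Rt).as_rotvec().round(4).tolist())
E
python3 -c "
from h import *
print(cup)
go([.495,-.40,.12],rot(40))"
```

```text
[ 0.46902176 -0.23284295  0.        ]
t 1.4 pos [ 0.299  -0.6051  0.2313] F [ 0.07 -0.78  0.04] open 0.999 q [-1.26  0.29  1.58 -0.    1.28 -0.15]
delta [0.2666, -0.0971, 0.1113] [0.4372, 0.6025, -1.2013]
```

carry_out:
  deltas: [0.267,-0.097,0.05,0.437,0.602,-1.201,0.267,-0.097,0.05,0.437,0.602,-1.201,0.267,-0.097,0.05,0.437,0.602,-1.201,0.267,-0.097,0.05,0.437,0.602,-1.201,0.267,-0.097,0.05,0.437,0.602,-1.201]
  grip: 35

```text
time: 2.02
eef_pos: [0.4968, -0.3977, 0.1811]
tcp_rot: [0.779, 0.579, 0.157, -0.181]
contact_force: [0.5, -1.1, -0.7]
opening: 0.35
finger_force: 0.0
```

```bash
python3 -c "
from h import *
go([.495,-.40,.12],rot(40))"
```

```text
t 2.02 pos [ 0.4968 -0.3977  0.1811] F [ 0.53 -1.07 -0.67] open 0.35 q [-0.95  0.42  1.55  0.3   1.56 -0.73]
delta [-0.0302, 0.005, 0.0529] [0.1444, 0.2002, -0.3976]
```

carry_out:
  deltas: [-0.03,0.005,0.053,0.144,0.2,-0.398,-0.03,0.005,0.053,0.144,0.2,-0.398,-0.03,0.005,0.053,0.144,0.2,-0.398,-0.03,0.005,0.053,0.144,0.2,-0.398,-0.03,0.005,0.053,0.144,0.2,-0.398]

```text
time: 2.65
eef_pos: [0.4936, -0.4023, 0.1206]
tcp_rot: [0.619, 0.708, 0.223, -0.257]
contact_force: [-0.5, 0.4, -0.6]
opening: 0.35
finger_force: 0.0
```

```bash
python3 -c "
from meas import *
im,dd,K,E=look('scene');cv2.imwrite('pics/s1.png',cv2.resize(im[190:390,150:350,::-1],None,fx=3,fy=3))
m=np.r_[.482,-.297,.0]
go(m-d*.085+up*.024,rot(40))"
```

```text
t 2.7 pos [ 0.4935 -0.4023  0.1209] F [ 0.46 -0.77 -0.03] open 0.348 q [-0.96  0.62  1.44  0.3   1.71 -1.15]
delta [-0.0458, 0.0036, 0.0879] [0.0037, 0.0045, -0.0069]
```

View pics/s1.png

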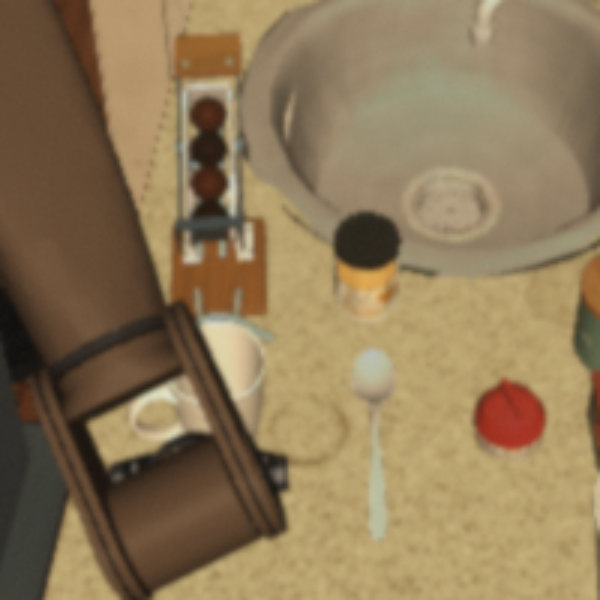

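The gripper is behind the mug and clear of it, with the wrist at about (180,450) in the crop. I'm lowering it.

carry_out:
  deltas: [-0.046,0.004,0.088,0,0,0,-0.046,0.004,0.088,0,0,0,-0.046,0.004,0.088,0,0,0]

```text
time: 3.08
eef_pos: [0.4928, -0.3782, 0.0205]
tcp_rot: [0.618, 0.707, 0.224, -0.261]
contact_force: [-0.1, 0.6, 0.3]
opening: 0.351
finger_force: 0.0
```

```bash
python3 -c "
from meas import *
im,dd,K,E=look('scene');W=cloud(dd,K,E);P=W.reshape(-1,3)
np.savez('s2.npz',im=im,W=W)
k=(P[:,0]>.1)&(P[:,0]<.7)&(P[:,1]<0)&(P[:,2]>.215)&(P[:,2]<.8);Q=P[k]
for y in np.arange(-.6,0,.05):
  q=Q[(Q[:,1]>=y)&(Q[:,1]<y+.05)]
  if len(q): print(round(y,2),len(q),'x',q[:,0].min().round(2),q[:,0].max().round(2),'z',q[:,2].min().round(2),q[:,2].max().round(2))
im,dd,K,E=look('top');W=cloud(dd,K,E);print(rim(W,[.482,-.297],.06))
go(cup-d*.048+up*.024,rot(40))"
```

```text
-0.6 996 x 0.45 0.58 z 0.22 0.26
-0.55 1536 x 0.42 0.58 z 0.22 0.31
-0.5 1977 x 0.39 0.56 z 0.22 0.37
-0.45 2043 x 0.35 0.53 z 0.24 0.43
-0.4 2085 x 0.31 0.47 z 0.35 0.47
-0.35 2117 x 0.28 0.44 z 0.4 0.53
-0.3 2190 x 0.23 0.41 z 0.45 0.6
-0.25 2426 x 0.19 0.37 z 0.5 0.63
-0.2 1978 x 0.17 0.38 z 0.51 0.63
-0.15 961 x 0.25 0.39 z 0.46 0.63
-0.1 138 x 0.29 0.35 z 0.4 0.63
-0.05 57 x 0.27 0.46 z 0.22 0.41
(array([ 0.48416012, -0.29650539]), np.float64(0.04136822928689116), np.int64(87))
t 3.17 pos [ 0.4949 -0.3816  0.0248] F [-0.47 -0.32  0.18] open 0.351 q [-0.94  0.72  1.49  0.31  1.57 -1.18]
delta [0.0786, -0.0051, 0.0664] [0.004, 0.0048, -0.006]
```

carry_out:
  deltas: [0.0115,-0.001,0.0097,0,0,0,0.023,-0.001,0.0193,0,0,0,0.029,-0.001,0.0245,0,0,0,0.0345,-0.002,0.029,0,0,0,0.0395,-0.002,0.0335,0,0,0]

```text
time: 3.8
eef_pos: [0.4858, -0.3303, 0.0234]
tcp_rot: [0.618, 0.709, 0.223, -0.256]
contact_force: [0.2, -2.3, 1.6]
opening: 0.351
finger_force: 1.1
```

```bash
python3 -c "
from meas import *
im,dd,K,E=look('top');W=cloud(dd,K,E);c,r,n=rim(W,[.482,-.287],.06);print(c,r,n,'along',(c-cup[:2])@d[:2],'lat',(c-cup[:2])@p[:2])
go(cup-d*.042+up*.024,rot(40))"
```

```text
[ 0.48151528 -0.29049268] 0.04133302204855491 90 along -0.058843654013511326 lat 0.004123543643954389
t 3.85 pos [ 0.4856 -0.3294  0.0233] F [ 1.37 -0.81  1.29] open 0.348 q [-0.91  0.65  1.61  0.33  1.51 -1.17]
delta [0.0435, -0.003, 0.0352] [0.0034, 0.004, -0.0058]
```

Contact is made and the mug slides. I'll keep pushing slowly.

carry_out:
  deltas: [0.006,0,0.005,0,0,0,0.0125,-0.001,0.0105,0,0,0,0.0185,-0.001,0.0155,0,0,0,0.025,-0.002,0.0205,0,0,0,0.031,-0.002,0.026,0,0,0]

```text
time: 4.47
eef_pos: [0.4777, -0.2895, 0.0227]
tcp_rot: [0.618, 0.709, 0.223, -0.257]
contact_force: [0.2, -2.9, 2.5]
opening: 0.352
finger_force: 1.4
```

```bash
python3 -c "
from meas import *
im,dd,K,E=look('top');W=cloud(dd,K,E);c,r,n=rim(W,[.476,-.250],.05);print(c,r,n,'along',(c-cup[:2])@d[:2],'lat',(c-cup[:2])@p[:2])
im,dd,K,E=look('scene');cv2.imwrite('pics/s3.png',cv2.resize(im[190:390,150:350,::-1],None,fx=3,fy=3))
go(cup-d*.039+up*.024,rot(40))"
```

```text
[ 0.47364629 -0.24997003] 0.04137871067027808 73 along -0.017612279810306275 lat 0.0021285234382929902
t 4.58 pos [ 0.4775 -0.2886  0.0225] F [ 0.02 -0.34  0.69] open 0.35 q [-0.88  0.59  1.7   0.34  1.47 -1.16]
delta [0.0143, -0.0006, 0.01] [0.0021, 0.0015, -0.0061]
```

View pics/s3.png

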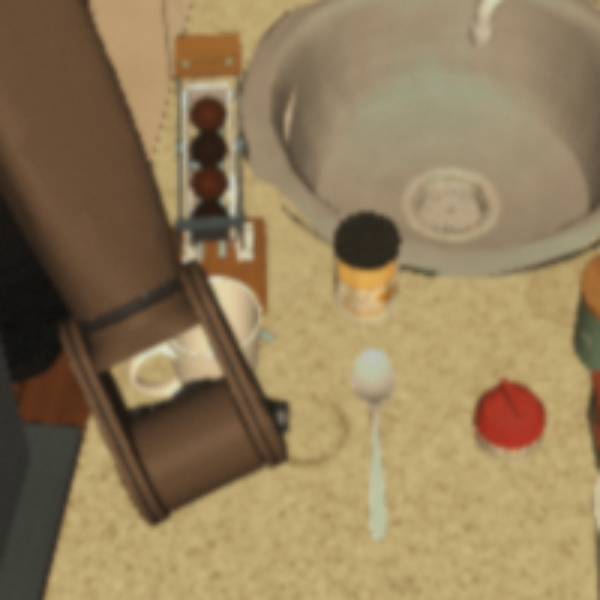

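The mug is upright at about (215,320) in the crop and nearing the guide. The last stretch goes in small steps.

carry_out:
  deltas: [0.003,0,0.0025,0,0,0,0.006,0,0.0045,0,0,0,0.009,0,0.007,0,0,0,0.0115,0,0.009,0,0,0,0.013,0,0.0105,0,0,0]

```text
time: 5.2
eef_pos: [0.4755, -0.2732, 0.0228]
tcp_rot: [0.618, 0.709, 0.223, -0.257]
contact_force: [0.3, -1.7, 0.5]
opening: 0.351
finger_force: 0.7
```

```bash
cat > chk.py <<'E'
from meas import *
im,dd,K,E=look('top');W=cloud(dd,K,E);c,r,n=rim(W,[.471,-.236],.047);print(c,r,n,'along',(c-cup[:2])@d[:2],'lat',(c-cup[:2])@p[:2])
s=ctrl.get_state();print('tcp behind cup',(s['eef_pos']-cup)@d)
go(cup-d*.036+up*.024,rot(40))
E
python3 chk.py
```

```text
[ 0.47066657 -0.23335823] 0.04127302566580272 68 along -0.0007451243741851632 lat 0.001554246660109756
tcp behind cup -0.04072322644040245
t 5.25 pos [ 0.4755 -0.2731  0.0228] F [ 0.14 -1.6  -0.28] open 0.349 q [-0.87  0.57  1.73  0.35  1.46 -1.16]
delta [0.0044, -0.0007, 0.0021] [0.0028, 0.0029, -0.0062]
```

carry_out:
  deltas: [0.001,0,0.001,0,0,0,0.002,0,0.0015,0,0,0,0.002,0,0.0015,0,0,0]

```text
time: 5.62
eef_pos: [0.4759, -0.2721, 0.0233]
tcp_rot: [0.618, 0.709, 0.223, -0.256]
contact_force: [1.6, -4.3, -0.7]
opening: 0.35
finger_force: 2.3
```

```bash
python3 chk.py
```

```text
[ 0.47072738 -0.2318324 ] 0.04144208074523056 75 along 0.0007563418174436511 lat 0.0018325711388789206
tcp behind cup -0.039803635823231764
t 5.67 pos [ 0.4758 -0.2721  0.0233] F [ 1.76 -5.57 -0.72] open 0.353 q [-0.87  0.57  1.74  0.35  1.45 -1.16]
delta [0.0034, -0.0012, 0.0019] [0.0044, 0.0059, -0.006]
```

The force rises while the motion stalls, so the mug is home against the guide. I'll back off and lift.

carry_out:
  deltas: [-0.008,0,-0.006,0,0,0,-0.038,0,-0.032,0,0,0,-0.046,0,-0.039,0,0,0,-0.01,0,-0.08,0,0,0,0.025,0,-0.125,0,0,0]
  grip: 0

```text
time: 6.3
eef_pos: [0.4828, -0.3296, 0.1346]
tcp_rot: [0.618, 0.707, 0.224, -0.26]
contact_force: [-0.5, -0.1, 0.2]
opening: 0.002
finger_force: 0.0
```

```bash
python3 chk.py; python3 -c "
from h import *
print(paddle+d*.006)
go([.42,-.28,.36],rot(0))"
```

```text
[ 0.4715308 -0.2325887] 0.04152277118098388 74 along -0.00010704839618019576 lat 0.0025196156665109565
tcp behind cup -0.10145076567335519
t 6.35 pos [ 0.4859 -0.3329  0.1443] F [ 3.26 -1.97  6.41] open -0.004 q [-0.91  0.49  1.59  0.33  1.68 -1.12]
delta [-0.0261, -0.0032, 0.1344] [0.0067, 0.008, -0.002]
[ 0.43814224 -0.01906163  0.209     ]
t 6.35 pos [ 0.4859 -0.3329  0.1443] F [ 3.26 -1.97  6.41] open -0.004 q [-0.91  0.49  1.59  0.33  1.68 -1.12]
delta [0.1849, -0.0572, -0.1274] [0.0058, -0.6901, -0.0042]
```

carry_out:
  deltas: [0.185,-0.02,-0.127,0,-0.69,0,0.185,-0.02,-0.127,0,-0.69,0,0.185,-0.02,-0.127,0,-0.69,0,0.185,-0.02,-0.127,0,-0.69,0,0.185,-0.02,-0.127,0,-0.69,0]

```text
time: 6.98
eef_pos: [0.4566, -0.2717, 0.3562]
tcp_rot: [0.656, 0.755, 0.001, 0.002]
contact_force: [-0.0, -0.1, 0.8]
opening: 0.002
finger_force: 0.0
```

```bash
python3 -c "
from h import *
go(paddle+d*.006+up*.09,rot(0))"
```

```text
t 6.97 pos [ 0.4566 -0.2717  0.3562] F [-0.01 -0.06  0.81] open 0.002 q [-0.73 -0.11  1.77  0.    1.47 -0.87]
delta [0.2528, 0.0167, 0.0571] [0.004, 0.0009, -0.0034]
```

carry_out:
  deltas: [0.06,0.003,0,0,0,0,0.12,0.007,0,0,0,0,0.18,0.012,0.01,0,0,0,0.24,0.017,0.04,0,0,0,0.253,0.017,0.057,0,0,0]

```text
time: 7.6
eef_pos: [0.4366, -0.0179, 0.2918]
tcp_rot: [0.656, 0.755, 0.0, -0.005]
contact_force: [0.4, -0.5, -0.2]
opening: 0.002
finger_force: 0.0
```

```bash
python3 -c "
from meas import *
im,dd,K,E=look('scene');cv2.imwrite('pics/s4.png',cv2.resize(im[150:350,120:320,::-1],None,fx=3,fy=3))
go(paddle+d*.008+up*.015,rot(0))"
```

```text
t 7.65 pos [ 0.4355 -0.0172  0.2892] F [-1.17  1.34 -2.02] open -0.0 q [-0.28 -0.3   2.06  0.01  1.4  -0.42]
delta [-0.0009, 0.003, 0.0652] [-0.0109, -0.0109, -0.0038]
```

View pics/s4.png

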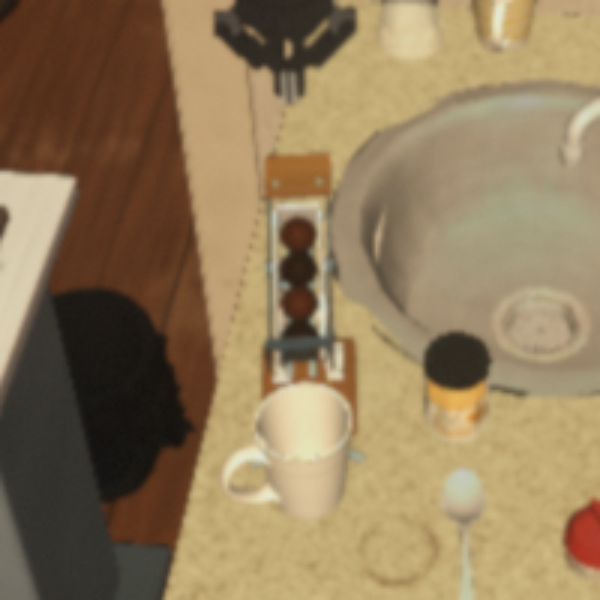

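The mug is upright against the guide at (305,440) in the crop, the four balls are still in the chute, and the fingers hang above the paddle. Now I go down close to it.

carry_out:
  deltas: [0,0.003,0.03,0,0,0,0,0.003,0.06,0,0,0,0,0.003,0.065,0,0,0,0,0.003,0.065,0,0,0]

```text
time: 8.15
eef_pos: [0.4412, -0.0206, 0.2304]
tcp_rot: [0.658, 0.753, 0.001, -0.003]
contact_force: [-0.4, -1.0, 0.5]
opening: -0.002
finger_force: 0.0
```

```bash
python3 -c "
from h import *
go(paddle+d*.008-up*.023,rot(0))"
```

```text
t 8.15 pos [ 0.4412 -0.0206  0.2304] F [-0.4  -0.98  0.52] open -0.002 q [-0.28 -0.25  2.12  0.    1.27 -0.42]
delta [0.0037, -0.0027, 0.0444] [-0.0027, -0.0054, -0.008]
```

carry_out:
  deltas: [0.003,-0.002,0.012,0,0,0,0.003,-0.002,0.022,0,0,0,0.003,-0.002,0.032,0,0,0,0.003,-0.002,0.041,0,0,0,0.003,-0.002,0.045,0,0,0]

```text
time: 8.78
eef_pos: [0.4387, -0.016, 0.1857]
tcp_rot: [0.657, 0.754, 0.002, -0.003]
contact_force: [-3.5, 6.6, 13.9]
opening: 0.0
finger_force: 8.1
```

The force is 14 N, so the paddle is at its stop. Hold, then look.

carry_out:
  deltas: [0,0,0,0,0,0,0,0,0,0,0,0,0,0,0,0,0,0,0,0,0,0,0,0]

```text
time: 9.28
eef_pos: [0.4387, -0.0161, 0.1862]
tcp_rot: [0.657, 0.754, 0.002, -0.003]
contact_force: [-1.7, 6.3, 6.9]
opening: 0.001
finger_force: 3.8
```

```bash
python3 -c "
from meas import *
im,dd,K,E=look('scene');cv2.imwrite('pics/s5.png',cv2.resize(im[150:350,120:320,::-1],None,fx=3,fy=3))
go(paddle+d*.006+up*.08)"
```

```text
t 9.32 pos [ 0.4387 -0.0161  0.1862] F [-1.24  5.62  7.13] open -0.005 q [-0.27 -0.21  2.18  0.01  1.18 -0.41]
delta [-0.0022, -0.0011, -0.1028] [0.0, 0.0, 0.0]
```

View pics/s5.png

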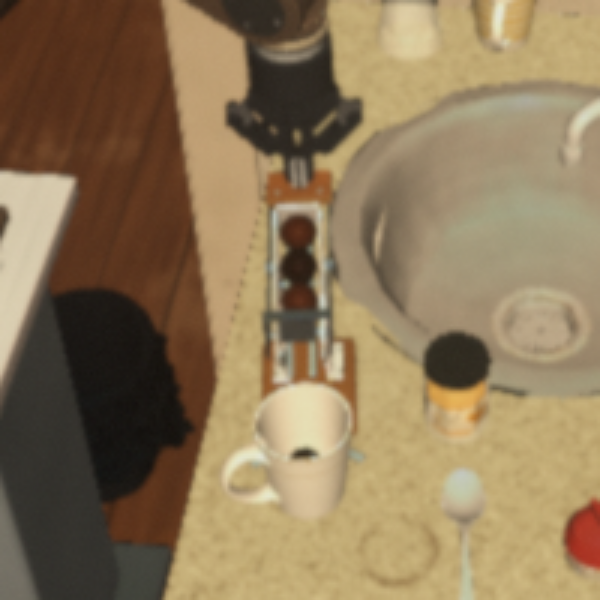

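One ball is in the mug (305,455) and three are held in the chute. Now I let go.

carry_out:
  deltas: [0,0,-0.02,0,0,0,0,0,-0.05,0,0,0,0,0,-0.1,0,0,0,0,0,-0.1,0,0,0,0,0,-0.1,0,0,0]

```text
time: 9.95
eef_pos: [0.4385, -0.0177, 0.2844]
tcp_rot: [0.657, 0.754, 0.0, -0.003]
contact_force: [-0.2, 0.4, -0.9]
opening: -0.001
finger_force: 0.0
```

```bash
python3 chk.py; python3 -c "
from meas import *
im,dd,K,E=look('scene');cv2.imwrite('pics/s6.png',cv2.resize(im[150:350,120:320,::-1],None,fx=3,fy=3))"
```

```text
[ 0.47168634 -0.23224327] 0.041721718873511913 66 along 0.00021259088028381884 lat 0.0027229400309807853
tcp behind cup 0.21753108596344242
t 10.0 pos [ 0.4381 -0.0175  0.2837] F [-0.84 -0.78 -0.26] open -0.0 q [-0.27 -0.3   2.06  0.    1.38 -0.41]
delta [-0.2548, 0.0026, 0.2584] [-0.0017, 0.693, -0.0081]
```

View pics/s6.png

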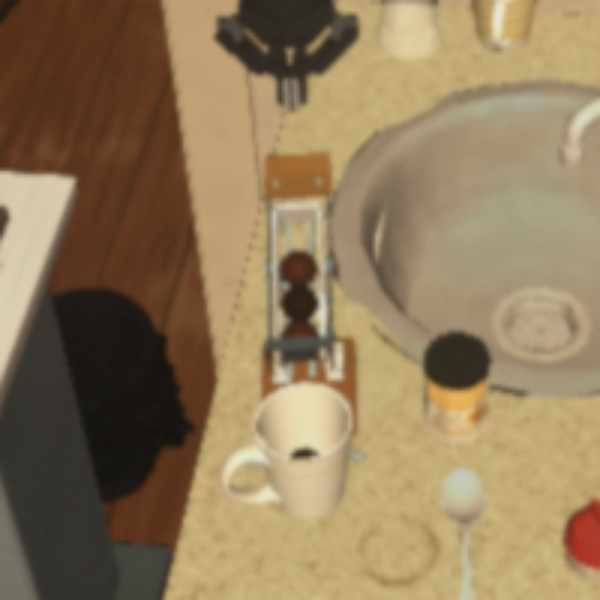

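The gate is shut again at (300,345), three balls have rolled down behind it, and one ball is in the mug, which stands at the guide. The robot is clear of everything, so I'm handing in.

```bash
python3 -c "
from plant import ctrl
print(ctrl.sign_off())"
```

```text
the job is handed in; nothing more can be done
None
```

The mug stands upright against the guide with exactly one chocolate ball in it, the gate is shut again with three balls behind it, and I handed the job in at about 10 s on the robot's clock; no verdict was returned.

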